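Clamp the walnut jar and unscrew its lid

TASK

Open the jar of walnuts on the kitchen counter: slide the wooden jaw of the jar clamp snugly against the jar so that it is squeezed square against the fence, then unscrew the tight lid, keeping the jar clamped and standing on the board without turning along with the lid. As soon as the lid comes free, lift it straight up and finish while still holding it level in the gripper, centred a couple of centimetres above the mouth of the jar; leave the other things on the counter where they are.

Things in the scene. Friction and masses are not known exactly. Their poses are not given: they have to be found in the camera images.
- clamp: wooden jar clamp fixed to the counter: board 120 (x) x 275 (y) x 18 mm, y = -200 to +75 mm; fence 90 x 20 mm, 60 mm tall above the board, across its +y end, rubber face at y = +31 mm; a sliding jaw of the same height faces it and moves along clamp +y. Origin: at counter height, below the centre of the jar once clamped; z up
- jaw (a joint): jaw travel in m: 0 = wide open (92 mm between the rubber faces), grows towards the fence (clamp +y); 0.030 = faces 62 mm apart, snug on the squared-up jar. It stays where it is left; sliding it takes about 9 N, and that friction holds the jar
- jaw_handle (a point): middle of the top edge of the jaw's upright handle: a wooden paddle 45 mm wide (clamp x), 14 mm thick (clamp y), from 32 to 83 mm above the counter, 95 mm behind the jaw's rubber face, moving with it. It can be pinched across its 14 mm from above, or pushed
- jar: square glass jar of walnuts, about 0.42 kg, loose on the clamp's board, at first a few mm from the fence and up to 7 degrees askew. Body 62 x 62 mm along its x and y, 85 mm to the shoulder; round neck, open rim 105.5 mm above the underside. Origin: centre of the underside (18 mm above the counter on the board), z up
- lid: round steel lid, 62 mm wide, 20 mm high, 45 g. Origin: centre of its lower edge, z up; on the jar this edge is 90 mm above the jar's underside (5 mm over the shoulder), the top 110 mm. Three lugs: free after 55 to 100 degrees counterclockwise from above (aim at 75; stops beyond 100), then lifts straight off. A springy seal makes it tight, about 0.2 to 0.5 N m to turn
- mug: bystander: white mug, 76 mm wide, 90 mm tall, origin under its centre; leave alone
- plant_pot: bystander: terracotta pot with a succulent, 76 mm wide, about 105 mm tall, origin under its centre; leave alone
- vase: bystander: small white bud vase, 58 mm wide, 75 mm tall, origin under its centre; leave alone
Not all that is in view belongs to the job. Of the things that look like the lid, the middle-sized one is meant.

How it is judged:
By the outcome, as a careful person would: the job done as asked, in the order asked, and still so for the second after the job is handed in, while the arm keeps its last pose, push and grip.
It also fails if it takes over 45 s, if anything falls off the work surface, if the arm or the gripper's body presses on something with over 40 N, if the wrist force passes 120 N, or if a joint passes its speed limit or range.

ROBOT

A 6-joint arm with a two-finger parallel gripper is mounted at the origin on the work surface. World frame = base frame: x ahead of the robot, y to its left, z up, the work surface at z = 0. Lengths are in m, angles in rad, forces in N, time in s.
With the tool pointing down it reaches from about 0.35 to 0.8 m from the base axis. Payload 7.3 kg.
Tool frame: the origin (TCP) lies between the finger pads; the fingertips stand 25 mm ahead of it and the grasp point (between the pads) lies 6 mm ahead of it (r.tip_extent is the distance from the TCP to the fingertips, in m); z points along the fingers, y is the direction in which the jaws open and shut (so a half turn about z gives the same grasp; the last joint's range is limited). The gripper opens to 85 mm and grips with 20 to 120 N. Pads are 22 mm wide; open, the fingers measure 114 mm over their backs; the gripper's body (76 mm by 85 mm) begins 54 mm behind the grasp point. The pads swing forward as they close: fully open they stand 13 mm farther back than shut.
Start: joints at [1.039, 0.342, 1.524, -0, 1.275, -0.146], TCP at [0.198, 0.486, 0.256] pointing down, gripper open.
Joint ranges: [-2.53, 2.53], [-0.77, 2.02], [0.04, 2.7], [-1, 4.14], [0.28, 2.66], [-3.11, 3.11]. Speed limits (rad/s): [2.57, 2.57, 3.14, 3.14, 3.14, 3.14].

INTERFACE

Orientations are given as a unit quaternion [x, y, z, w].
In Python, from workcell import r, command_gripper, optics gives the robot as it stands. The module is installed in compiled form; this text tells all that it offers. Calls block until the motion is done:
- r.reach(position, orientation): joint-space move of the TCP to a pose.
- r.move_straight(position, orientation=None, speed=0.15, max_force=None): straight line of the TCP; orientation=None keeps the orientation; speed is the mean speed in m/s. With max_force (N) it stops when the force on the tool has changed by that much, and returns True; else False.
- r.movej(angles): joint-space move.
- command_gripper(opening, force=None): finger opening in m; force is the grip in N (None keeps the last); returns when the fingers have stopped.
- r.hold(seconds).
- r.solve_ik(position, orientation): joint angles nearest the present ones, or None.
- r.read_state(): the state.
- optics.get_image(name): name is "scene" or "top" or "wrist"; returns (picture, depth): 480x640x3 uint8, red, green, blue; 480x640 float32, m along the optical axis (not along the pixel's ray), 0 where there is no reading.
- optics.camera_model(name): a dict with "K" (3x3 intrinsics, pixels), "R" (3x3) and "t" (3): a world point X has camera coordinates R X + t; the wrist camera has in their place "tool_from_camera" (4x4, takes a point from camera to tool coordinates, whose origin is the TCP and whose axes are the flange's). Camera axes: x right, y down, z forward; pixel columns grow to the right and rows downward; lengths in m; the calibration is good to about 2 mm. The wrist camera is an equidistant fisheye: a pixel r from the principal point sees the ray r / f radians off the axis. A picture is of the moment at which its call begins: read the wrist's pose just before it. camera_model takes no time and is no camera call.
A pose or a line that the arm cannot do raises r.PlanningError and nothing moves.
- r.finish_job(): hands the job in, once; it reports no verdict.
The state is a dict: "time_s": time; "joint_positions": joint angles; "dq": joint speeds; "tau": joint torques, N m; "eef_pos": TCP position; "eef_rot": TCP orientation; "contact_force": force on the tool from outside, world axes, zero at the start; "torque": the same for the moment, N m; "grip_width": finger opening in m.
Only numpy, scipy, OpenCV 4.12 (cv2) and the standard library are available. Lean on these libraries where they do the work, as an engineer would, in place of code of your own. Each camera call takes 0.05 s, during which the arm holds its last target. There are 200 camera calls.

## Working session

There is one attempt and no reset: what is moved stays moved. The work goes in short steps, each a Python script; the robot and the scene stay as the last script left them, time stands still between calls to the robot, and variables do not carry over. Pictures are saved under pics/ and viewed, about 8 in all and at most 12, crops included, and the job is handed in when it is done.

```bash
mkdir -p pics && cat > h.py <<'E'
import numpy as np, cv2
from workcell import r, command_gripper, optics
def world(name, uv, z):
    c=optics.camera_model(name);K,R,t=map(np.array,(c["K"],c["R"],c["t"]))
    o=-R.T@t; d=R.T@np.linalg.inv(K)@np.array([uv[0],uv[1],1.])
    return o+d*(z-o[2])/d[2]
def cloud(name, depth):
    c=optics.camera_model(name);K,R,t=map(np.array,(c["K"],c["R"],c["t"]))
    v,u=np.indices(depth.shape); p=np.stack([u,v,np.ones_like(u)],-1)@np.linalg.inv(K).T*depth[...,None]
    return (p-t)@R
E
python3 - <<'E'
from h import *
s=r.read_state();print(s)
for n in("top","scene"):
    im,d=optics.get_image(n);np.savez(f"{n}.npz",im=im,d=d);cv2.imwrite(f"pics/{n}1.png",im[...,::-1])
    c=optics.camera_model(n);print(n,np.round(c["K"],1).tolist(),np.round(-np.array(c["R"]).T@c["t"],3))
E
```

```text
{'time_s': 0.0, 'joint_positions': array([ 1.03899725e+00,  3.42716186e-01,  1.52504317e+00,  1.08454240e-05,
        1.27537721e+00, -1.46020583e-01]), 'dq': array([1.08015480e-03, 6.61769564e-04, 4.17115378e-04, 6.81290596e-04,
       9.54275455e-05, 3.99432548e-04]), 'tau': array([ 1.81049687e-03, -4.33661091e+01, -2.46027017e+01,  2.09950014e-05,
        7.54461042e-03, -3.15944578e-05]), 'eef_pos': array([0.19734552, 0.48610085, 0.25562019]), 'eef_rot': array([ 1.91696852e-01,  9.81453881e-01, -7.26321057e-04, -2.61535393e-04]), 'contact_force': array([ 0.18336196, -0.1733734 ,  0.14713198]), 'torque': array([ 0.03156121, -0.00651275, -0.02548887]), 'grip_width': 0.08563297512777165}
top [[614.4, 0.0, 321.8], [0.0, 614.4, 235.7], [0.0, 0.0, 1.0]] [ 0.407 -0.006  1.29 ]
scene [[593.8, 0.0, 316.4], [0.0, 593.8, 242.0], [0.0, 0.0, 1.0]] [ 1.213 -0.483  1.183]
```

View pics/top1.png

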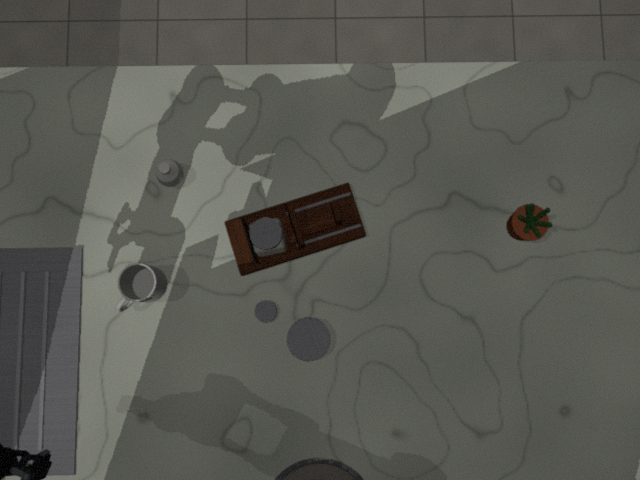

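View pics/scene1.png

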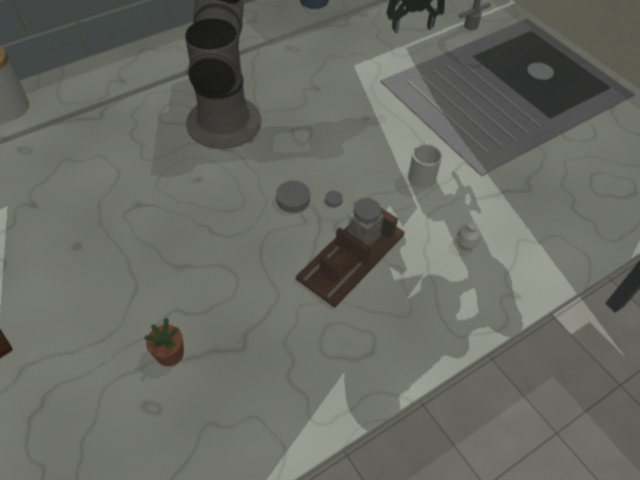

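Lid-like candidates in the top view: the disc on the jar at (265,234), a small disc at (266,311) and a large disc at (308,339). The one on the jar should be the middle-sized one. Mug (140,285), vase (168,172) and pot (528,222) stand clear. Next I'll measure sizes and the clamp, and check a close crop.

```bash
python3 - <<'E'
from h import *
z=np.load("top.npz");im,d=z["im"],z["d"];P=cloud("top",d)
for n,(u,v) in dict(lid=(265,234),small=(266,311),big=(308,339)).items():
    zt=np.median(P[v-3:v+4,u-3:u+4,2]); m=(abs(P[...,2]-zt)<.004).astype(np.uint8)
    l=cv2.connectedComponents(m)[1]; m=l==l[v,u]; q=P[m]
    (c,rad)=cv2.minEnclosingCircle(q[:,:2].astype(np.float32)); A=np.array(world("top",(u,v),zt))
    print(n,"z",zt.round(4),"centre",q.mean(0).round(4),c,"diam",2*rad, "n",m.sum())
# wood
hsv=cv2.cvtColor(im,cv2.COLOR_RGB2HSV)
w=((hsv[...,0]<14)&(hsv[...,1]>90)).astype(np.uint8);w[:,400:]=0;w[:150]=0;w[300:]=0
w=cv2.morphologyEx(w,cv2.MORPH_OPEN,np.ones((3,3)));cs=cv2.findContours(w,0,2)[0];c=max(cs,key=cv2.contourArea)
rect=cv2.minAreaRect(c);b=cv2.boxPoints(rect);print(rect,b.tolist());
W=np.array([world("top",p,.018) for p in b]);print(W.round(4).tolist())
# height profile along the board axis
e=[W[(i+1)%4]-W[i] for i in range(4)];L=[np.linalg.norm(x) for x in e];print("sides",np.round(L,4))
k=int(np.argmax(L));y=e[k]/L[k];y=y if y[1]>0 else -y;x=np.array([y[1],-y[0],0])
cen=W.mean(0);o=cen+y*.0625;print("clamp origin",o.round(4),"yaw",np.degrees(np.arctan2(-y[0],y[1])))
R=np.stack([x,y],1)[:2];loc=(P[...,:2]-o[:2])@R
for a in np.arange(-.2,.08,.005):
    s=(abs(loc[...,1]-a)<.0025)&(abs(loc[...,0])<.018); print(round(a,3),(np.median(P[s,2])*1e3).round(0),end=' | ')
cv2.imwrite("pics/crop.png",cv2.resize(im[170:370,210:390,::-1],None,fx=3,fy=3,interpolation=cv2.INTER_CUBIC))
E
```

```text
lid z 0.1301 centre [0.5602 0.0956 0.1303] (0.5605624914169312, 0.0956735610961914) diam 0.06307046115398407 n 764
small z 0.0164 centre [0.4137 0.1058 0.0164] (0.4139403700828552, 0.10593065619468689) diam 0.04590631648898125 n 344
big z 0.0294 centre [0.3559 0.0183 0.0294] (0.3558572232723236, 0.018624724820256233) diam 0.08770076185464859 n 1314
((239.41928100585938, 241.7276153564453), (47.44275665283203, 16.725704193115234), 73.49564361572266) [[224.6620330810547, 221.35939025878906], [240.69859313964844, 216.60780334472656], [254.17652893066406, 262.0958251953125], [238.1399688720703, 266.847412109375]]
[[0.6003, 0.1896, 0.018], [0.6099, 0.1561, 0.018], [0.514, 0.128, 0.018], [0.5046, 0.1612, 0.018]]
sides [0.0348 0.0999 0.0345 0.0998]
clamp origin [0.6172 0.1764 0.018 ] yaw -73.64426537019186
-0.2 15.0 | -0.195 12.0 | -0.19 2.0 | -0.185 2.0 | -0.18 3.0 | -0.175 2.0 | -0.17 2.0 | -0.165 2.0 | -0.16 2.0 | -0.155 1.0 | -0.15 2.0 | -0.145 2.0 | -0.14 1.0 | -0.135 1.0 | -0.13 11.0 | -0.125 20.0 | -0.12 20.0 | -0.115 26.0 | -0.11 50.0 | -0.105 77.0 | -0.1 77.0 | -0.095 77.0 | -0.09 78.0 | -0.085 75.0 | -0.08 77.0 | -0.075 77.0 | -0.07 76.0 | -0.065 77.0 | -0.06 78.0 | -0.055 76.0 | -0.05 77.0 | -0.045 77.0 | -0.04 77.0 | -0.035 78.0 | -0.03 77.0 | -0.025 20.0 | -0.02 19.0 | -0.015 20.0 | -0.01 17.0 | -0.005 1.0 | 0.0 2.0 | 0.005 3.0 | 0.01 2.0 | 0.015 1.0 | 0.02 2.0 | 0.025 2.0 | 0.03 2.0 | 0.035 3.0 | 0.04 2.0 | 0.045 2.0 | 0.05 2.0 | 0.055 2.0 | 0.06 2.0 | 0.065 3.0 | 0.07 2.0 | 0.075 1.0 | 0.08 2.0 |
```

View pics/crop.png

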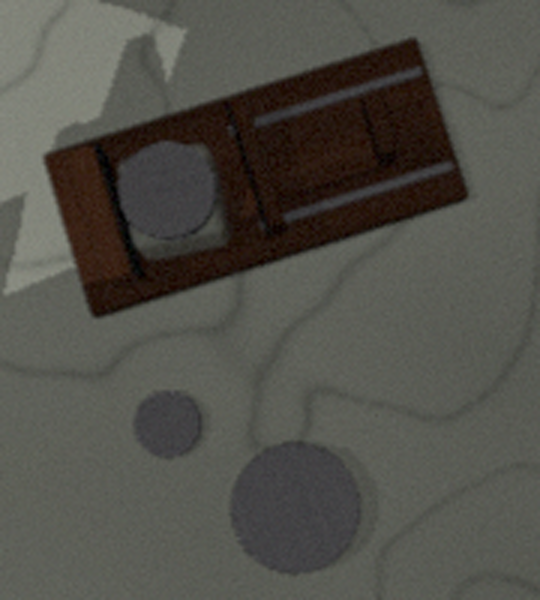

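The crop confirms that the middle-sized disc (63 mm) is the lid on the jar, with the fence on its left (+y world) and the jaw and handle to its right. My colour mask only caught the fence, so I'll fit the clamp by height instead.

```bash
python3 - <<'E'
from h import *
z=np.load("top.npz");P=cloud("top",z["d"])
m=(P[...,2]>.011)&(P[...,2]<.2)
m=cv2.morphologyEx(m.astype(np.uint8),cv2.MORPH_OPEN,np.ones((3,3)));l=cv2.connectedComponents(m)[1];m=l==l[234,265]
rect=cv2.minAreaRect((P[m][:,:2]*1000).astype(np.float32));b=cv2.boxPoints(rect)/1000;print(rect)
e=[b[(i+1)%4]-b[i] for i in range(4)];L=[np.linalg.norm(v) for v in e];k=int(np.argmax(L));y=e[k]/L[k];y=y if y[1]>0 else -y
x=np.array([y[1],-y[0]]);o=b.mean(0)+y*.0625;R=np.stack([x,y],1);yaw=np.arctan2(-y[0],y[1])
print("o",o,"yaw deg",np.degrees(yaw)); loc=(P[...,:2]-o)@R
for a in np.arange(-.2,.08,.005):
    s=(abs(loc[...,1]-a)<.0025)&(abs(loc[...,0])<.018); print(round(a*1e3),(np.median(P[s,2])*1e3).round(0),end=' | ')
print()
def st(n,s):
    q=loc[s];print(n,len(q),"x",np.percentile(q[:,0],[2,98]).round(4),"y",np.percentile(q[:,1],[2,98]).round(4),"z",np.median(P[s,2]).round(4))
Z=P[...,2]
st("handle",m&(abs(Z-.083)<.006)&(loc[...,1]<-.09));st("jaw",m&(abs(Z-.078)<.006)&(loc[...,1]<-.03)&(loc[...,1]>-.085));st("fence",m&(abs(Z-.078)<.006)&(loc[...,1]>.03))
st("lid",m&(Z>.123)); st("should",m&(Z>.095)&(Z<.112)&(abs(loc[...,1])<.05))
st("board",m&(abs(Z-.019)<.005))
E
```

```text
((584.2514038085938, 43.968963623046875), (120.67276000976562, 275.3645324707031), 17.05263328552246)
o [0.5659233 0.1037212] yaw deg 17.052628
-200 18.0 | -195 19.0 | -190 20.0 | -185 20.0 | -180 20.0 | -175 19.0 | -170 20.0 | -165 21.0 | -160 85.0 | -155 85.0 | -150 85.0 | -145 59.0 | -140 34.0 | -135 34.0 | -130 35.0 | -125 36.0 | -120 35.0 | -115 35.0 | -110 34.0 | -105 35.0 | -100 34.0 | -95 35.0 | -90 36.0 | -85 35.0 | -80 35.0 | -75 35.0 | -70 80.0 | -65 81.0 | -60 79.0 | -55 20.0 | -50 20.0 | -45 20.0 | -40 20.0 | -35 114.0 | -30 130.0 | -25 131.0 | -20 130.0 | -15 130.0 | -10 130.0 | -5 130.0 | 0 131.0 | 5 130.0 | 10 130.0 | 15 130.0 | 20 130.0 | 25 128.0 | 30 72.0 | 35 79.0 | 40 80.0 | 45 79.0 | 50 80.0 | 55 79.0 | 60 20.0 | 65 20.0 | 70 20.0 | 75 19.0 | 80 2.0 | 
handle 154 x [-0.0222  0.0207] y [-0.1587 -0.1453] z 0.0845
jaw 323 x [-0.0435  0.0424] y [-0.0719 -0.0573] z 0.0799
fence 519 x [-0.0435  0.0421] y [0.031  0.0531] z 0.0794
lid 831 x [-0.036   0.0196] y [-0.0341  0.0218] z 0.1303
should 180 x [-0.0397  0.0227] y [-0.0378  0.0258] z 0.1016
board 3956 x [-0.059   0.0582] y [-0.1966  0.0713] z 0.0197
```

Clamp fitted (120.7 x 275.4 mm, so the size matches): origin (0.566, 0.104), yaw 17°. Handle centre is at clamp y = -152 mm and the jaw is wide open. Next I'll pinch the handle and slide it.

```bash
cat >> h.py <<'E'
from scipy.spatial.transform import Rotation as Ro
O=np.array([.5659,.1037]);YAW=np.radians(17.05)
CX=np.array([np.cos(YAW),np.sin(YAW)]);CY=np.array([-np.sin(YAW),np.cos(YAW)])
def W(x,y,z): return np.r_[O+CX*x+CY*y,z]
def clamp(p): d=np.array(p[:2])-O; return np.r_[d@CX,d@CY,p[2]]
def down(deg):  # tool y (jaw axis) at deg from clamp x, tool z down
    a=YAW+np.radians(deg);y=np.array([np.cos(a),np.sin(a),0]);z=np.array([0,0,-1.])
    return Ro.from_matrix(np.stack([np.cross(y,z),y,z],1)).as_quat()
E
python3 - <<'E'
from h import *
print("tip",r.tip_extent)
best=min((90,-90),key=lambda a:abs(r.solve_ik(W(0,-.152,.25),down(a))[5]))
for a in(90,-90):print(a,r.solve_ik(W(0,-.152,.25),down(a)).round(2))
q=down(best)
r.reach(W(-.001,-.152,.2),q)
command_gripper(.045,40);print("tip",r.tip_extent)
print("stop",r.move_straight(W(-.001,-.152,.078),q,speed=.1,max_force=12))
command_gripper(.0,40)
s=r.read_state();print(s["time_s"],s["grip_width"],clamp(s["eef_pos"]),s["contact_force"])
im,d=optics.get_image("scene");cv2.imwrite("pics/s2.png",cv2.resize(im[150:350,230:470,::-1],None,fx=3,fy=3))
E
```

```text
tip 0.025
90 [-0.19  0.51  1.28 -0.    1.36 -2.06]
-90 [-0.19  0.51  1.28 -0.    1.36  1.08]
tip 0.025
stop False
4.7083 0.013195153506634251 [-0.00078061 -0.15230004  0.07860869] [-0.51130236 -1.31222755  3.03120834]
```

View pics/s2.png

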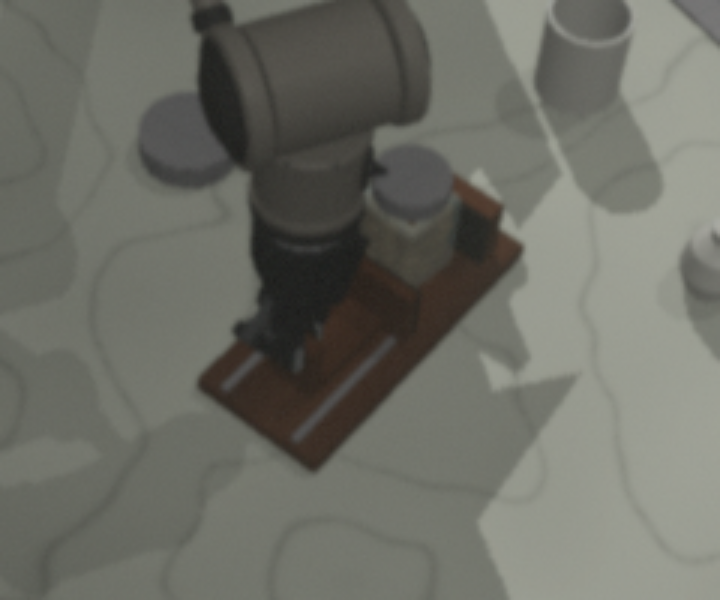

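The handle is pinched (13 mm opening). A dark protrusion at crop (375,170) may be the wrist camera near the lid, so I'll check its clearance before sliding.

```bash
python3 - <<'E'
from h import *
s=r.read_state();T=np.array(optics.camera_model("wrist")["tool_from_camera"]);R=Ro.from_quat(s["eef_rot"])
p=R.apply(T[:3,3])+s["eef_pos"];print(T.round(3),"cam clamp",clamp(p), "axis",R.apply(T[:3,2]))
# nearest gripper points to the lid in the scene depth, in clamp coords
im,d=optics.get_image("scene");P=cloud("scene",d)
for u,v in((355,206),(354,207),(356,205),(352,206),(366,209)):print(u,v,clamp(P[v,u]).round(3),im[v,u])
m=(P[...,2]>.09)&(P[...,2]<.19);L=np.stack([(P[...,:2]-O)@CX,(P[...,:2]-O)@CY,P[...,2]],-1)
g=L[m&(abs(L[...,0])<.07)&(L[...,1]>-.15)&(L[...,1]<.06)]
for lo in np.arange(.09,.19,.01):
    h=g[(g[:,2]>lo)&(g[:,2]<lo+.01)&(abs(g[:,0])<.06)];print(round(lo,2),np.histogram(h[:,1],bins=np.arange(-.15,.061,.015))[0])
E
```

```text
[[ 0.001 -0.956 -0.292  0.075]
 [ 1.     0.001 -0.001 -0.   ]
 [ 0.001 -0.292  0.956 -0.117]
 [ 0.     0.     0.     1.   ]] cam clamp [ 0.0740657  -0.15175045  0.1951933 ] axis [-0.27826833 -0.08536192 -0.95670271]
355 206 [ 0.041 -0.135  0.292] [38 38 36]
354 207 [ 0.041 -0.139  0.293] [40 41 40]
356 205 [ 0.041 -0.133  0.294] [50 51 49]
352 206 [ 0.038 -0.142  0.296] [38 38 38]
366 209 [-0.01  -0.012  0.127] [84 83 83]
0.09 [14  1  0  0  0  0  0 67 19 17 14  1  0  0]
0.1 [10  6  6  0  0  0  0 53 28  8 14  4  0  0]
0.11 [10  6 11  2  0  0  0 33 12 11  2  0  0  0]
0.12 [ 13   1   2   4   0   0   0  62  86 111  89  29   0   0]
0.13 [12  0  0  9  0  0  0 16 31 28 22  7  0  0]
0.14 [1 0 0 9 1 0 0 0 0 0 0 0 0 0]
0.15 [0 0 0 4 0 0 0 0 0 0 0 0 0 0]
0.16 [0 0 0 0 0 0 0 0 0 0 0 0 0 0]
0.17 [0 0 0 0 0 0 0 0 0 0 0 0 0 0]
0.18 [4 0 0 0 0 0 0 0 0 0 0 0 0 0]
```

The protrusion is at z = 0.29, so it is clear, and the body keeps about 25 mm from the lid. Now I'll slide.

```bash
python3 - <<'E'
from h import *
s=r.read_state();p=s["eef_pos"];q=s["eef_rot"];y0=clamp(p)[1]
for n,(dy,mf) in enumerate(((.02,None),(.022,32))):
    p=p+np.r_[CY*dy,0]; st=r.move_straight(p,q,speed=.03,max_force=mf)
    s=r.read_state();print(st,s["time_s"],"travel",clamp(s["eef_pos"])[1]-y0,"Fy",s["contact_force"][:2]@CY,s["contact_force"].round(1))
r.hold(.2);s=r.read_state();print("travel",clamp(s["eef_pos"])[1]-y0,"Fy",s["contact_force"][:2]@CY,s["grip_width"])
E
```

```text
False 5.6167 travel 0.017952905345674897 Fy -8.933731876343472 [ 1.2 -9.   1.4]
True 6.1167 travel 0.025628205163549828 Fy -4.1398158207268825 [ 1.2 -4.   3.3]
travel 0.025618996602853716 Fy -3.3444184568989397 0.013365619000555004
```

```bash
python3 - <<'E'
from h import *
s=r.read_state();p=s["eef_pos"];q=s["eef_rot"];y0=clamp(p)[1]
st=r.move_straight(p+np.r_[CY*.008,0],q,speed=.02,max_force=30)
s=r.read_state();print(st,"more travel",clamp(s["eef_pos"])[1]-y0,clamp(s["eef_pos"])[1],"F",s["contact_force"][:2]@CY)
command_gripper(.05); p=s["eef_pos"].copy();p[2]=.24;r.move_straight(p,q,speed=.25)
# beside for a clear top view
z,d=optics.get_image("top");P=cloud("top",d);np.savez("top2.npz",im=z,d=d)
L=(P[...,:2]-O)@np.stack([CX,CY],1);Z=P[...,2];near=(abs(L[...,0])<.06)&(abs(L[...,1])<.06)
def st(n,m):
    pt=(L[m]*1e3).astype(np.float32);rc=cv2.minAreaRect(pt);print(n,m.sum(),"mean",pt.mean(0),"rect",rc, "circ",cv2.minEnclosingCircle(pt)[0],np.median(Z[m]))
st("lid",near&(Z>.123)&(Z<.137))
st("jaw",(abs(Z-.08)<.006)&(abs(L[...,0])<.05)&(L[...,1]<-.025)&(L[...,1]>-.06))
st("handle",(abs(Z-.084)<.006)&(abs(L[...,0])<.05)&(L[...,1]<-.1)&(L[...,1]>-.17))
print(r.read_state()["time_s"])
cv2.imwrite("pics/t2.png",cv2.resize(z[160:290,210:390,::-1],None,fx=4,fy=4,interpolation=cv2.INTER_CUBIC))
E
```

```text
True more travel 8.96887218309328e-05 -0.126585444291116 F -3.7308823746797257
lid 273 mean [-2.4143555 12.909958 ] rect ((-5.079505920410156, -0.06357002258300781), (60.7261848449707, 50.81316375732422), 86.8230209350586) circ (-10.678068161010742, 0.4281482696533203) 0.13052216854380283
jaw 173 mean [-13.254488 -39.9785  ] rect ((-5.338094711303711, -38.58855056762695), (15.078289031982422, 67.44470977783203), 89.93862915039062) circ (-5.345800399780273, -45.780555725097656) 0.0806255375287497
handle 106 mean [  -7.703924 -125.43973 ] rect ((-6.3864288330078125, -125.78994750976562), (33.18398666381836, 13.359282493591309), 0.11013152450323105) circ (-6.26168966293335, -124.94136810302734) 0.08429902843019998
7.9333
```

View pics/t2.png

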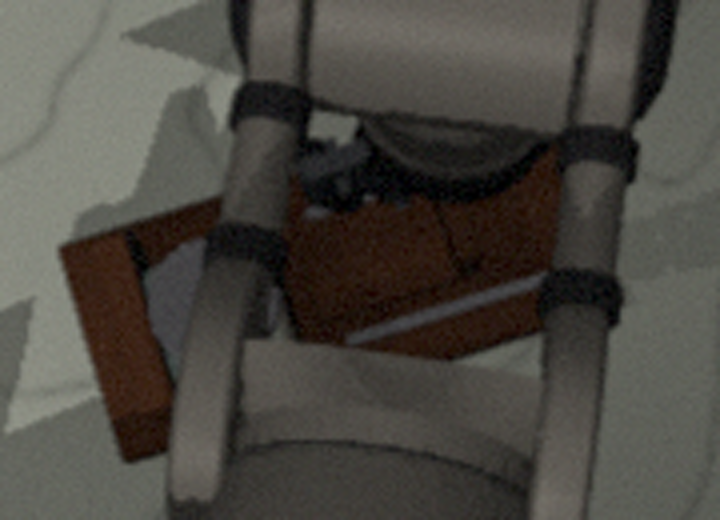

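The jaw is snug: the second push stalled after 0.1 mm and the handle sits at clamp y = -126 mm, as expected. The arm hides the lid in this view, so I'll go above the lid and use the wrist camera.

```bash
cat >> h.py <<'E'
def wrist():
    s=r.read_state();im,d=optics.get_image("wrist");c=optics.camera_model("wrist");K=np.array(c["K"]);T=np.array(c["tool_from_camera"])
    v,u=np.indices(d.shape);x=(u-K[0,2])/K[0,0];y=(v-K[1,2])/K[1,1];th=np.hypot(x,y);k=np.where(th>1e-6,np.tan(np.minimum(th,1.4))/np.maximum(th,1e-6),1)
    p=np.stack([x*k,y*k,np.ones_like(x)],-1)*d[...,None]
    p=p@T[:3,:3].T+T[:3,3]; R=Ro.from_quat(s["eef_rot"]).as_matrix(); p=p@R.T+s["eef_pos"]
    p[d<=0]=np.nan
    return im,p
E
python3 - <<'E'
from h import *
q=down(0);r.reach(W(-.008,.0,.25),q);command_gripper(.085)
im,p=wrist();q_=r.read_state();print(q_["time_s"],clamp(q_["eef_pos"]),q_["joint_positions"].round(2))
np.savez("w1.npz",im=im,p=p)
L=(p[...,:2]-O)@np.stack([CX,CY],1);Z=p[...,2];near=(abs(L[...,0])<.07)&(abs(L[...,1])<.06)
m=near&(abs(Z-.128)<.007);pt=(L[m]*1e3).astype(np.float32);print("lid",m.sum(),np.median(Z[m]),pt.mean(0),cv2.minEnclosingCircle(pt),cv2.minAreaRect(pt))
m=near&(abs(Z-.103)<.006);pt=(L[m]*1e3).astype(np.float32);print("shoulder",m.sum(),cv2.minAreaRect(pt))
cv2.imwrite("pics/w1.png",im[...,::-1])
E
```

```text
9.675 [-8.00574972e-03 -8.98144426e-05  2.50008204e-01] [ 0.04  0.42  1.41 -0.    1.3  -0.25]
lid 6291 0.12754362437120353 [-11.96935     1.5557171] ((-12.061423301696777, -0.1368565410375595), 31.62133026123047) ((-12.029876708984375, 0.29030609130859375), (61.61040496826172, 61.433631896972656), 15.337716102600098)
shoulder 716 ((-11.980504989624023, 21.062456130981445), (19.408414840698242, 60.30881118774414), 89.75753021240234)
```

View pics/w1.png

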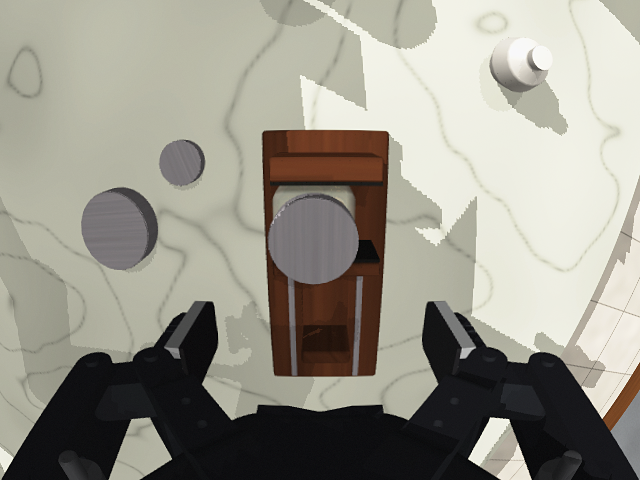

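The wrist view shows the lid at (313,239), about 62 mm across, with the jar squared to the fence (89.8°) and flush against it. I'll refine the centre lower down and measure where the fingertips stand at this opening.

```bash
python3 - <<'E'
from h import *
z=np.load("w1.npz");p=z["p"];L=(p[...,:2]-O)@np.stack([CX,CY],1)
m=(abs(p[...,2]-.078)<.005)&(abs(L[...,0])<.07)&(L[...,1]>.03)&(L[...,1]<.06);print("fence x",np.percentile(L[m],[1,99],axis=0))
r.move_straight(W(-.0115,0,.178),down(0),speed=.15);command_gripper(.074)
im,p=wrist();s=r.read_state();print(s["time_s"],s["grip_width"])
L=(p[...,:2]-O)@np.stack([CX,CY],1);Z=p[...,2]
m=(abs(Z-.128)<.006)&(abs(L[...,0]+.012)<.034)&(abs(L[...,1])<.05);pt=(L[m]*1e3).astype(np.float32);print("lid",m.sum(),np.median(Z[m]),pt.mean(0),cv2.minEnclosingCircle(pt),cv2.minAreaRect(pt))
c=clamp(s["eef_pos"])
t=np.stack([L[...,0]-c[0],L[...,1]-c[1],c[2]-Z],-1)
for sg in(-1,1):
    m=(t[...,2]>-.02)&(t[...,2]<.032)&(t[...,0]*sg>.033)&(t[...,0]*sg<.07)&(abs(t[...,1])<.014);q=t[m];print(sg,len(q),"ext",np.percentile(q[:,2],[50,90,98,100]),"inner",np.percentile(q[:,0]*sg,[0,2,10]))
cv2.imwrite("pics/w2.png",im[...,::-1])
E
```

```text
fence x [[-0.04625268  0.03095656]
 [ 0.04163299  0.05357985]]
10.6333 0.07402974211643257
lid 11202 0.12755198902869574 [-12.012107    2.3409724] ((-12.05027961730957, -0.021121248602867126), 31.38999366760254) ((-12.077362060546875, 0.08643722534179688), (61.701026916503906, 61.77268981933594), 13.778613090515137)
-1 2589 ext [-0.0046288   0.0100686   0.01505591  0.01783363] inner [0.03557366 0.03587368 0.03604592]
1 2590 ext [-0.00475012  0.00995365  0.01478579  0.01738517] inner [0.03702516 0.03736634 0.03756579]
```

View pics/w2.png

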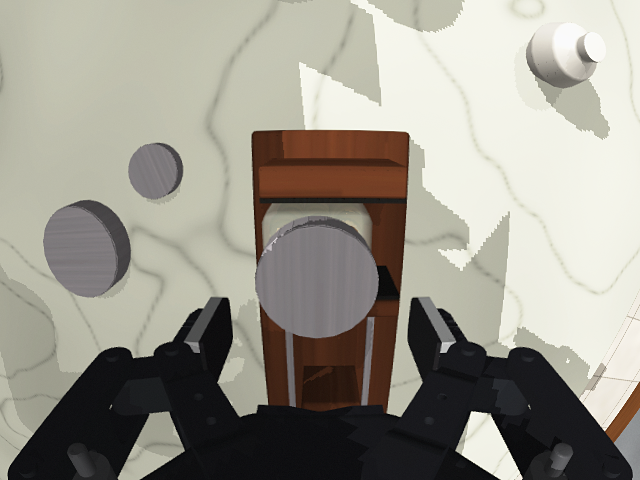

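Fingertips stand 17.5 mm ahead at this opening (a little more when closed). Taking out the camera bias using the pads, the lid is at clamp x = -12.7 mm. I'll descend, close gently, centre by force, then grip firmly.

```bash
python3 - <<'E'
from h import *
q=down(0);r.move_straight(W(-.0127,0,.15),q,speed=.1)
print("stop",r.move_straight(W(-.0127,0,.1285),q,speed=.06,max_force=8))
def rep(n):
    s=r.read_state();f=s["contact_force"];print(n,round(s["time_s"],2),"w",round(s["grip_width"],4),"p",clamp(s["eef_pos"]).round(4),"Fx,Fy,Fz",(f[:2]@CX).round(1),(f[:2]@CY).round(1),f[2].round(1),"tq",s["torque"].round(2))
rep("down");command_gripper(.04,20);rep("20N");command_gripper(.04,80);r.hold(.2);rep("80N")
E
```

```text
stop False
down 11.57 w 0.0742 p [-1.280e-02  1.000e-04  1.282e-01] Fx,Fy,Fz -0.5 -0.3 -0.3 tq [-0.03  0.02  0.  ]
20N 11.82 w 0.0616 p [-0.0124 -0.      0.1289] Fx,Fy,Fz 0.0 0.4 -0.6 tq [ 0.05 -0.15  0.06]
80N 12.24 w 0.0599 p [-1.250e-02 -1.000e-04  1.292e-01] Fx,Fy,Fz -0.7 1.1 5.0 tq [-0.07  0.24 -0.  ]
```

Centred, with no side force. I'll turn counterclockwise in steps and watch the torque.

```bash
python3 - <<'E'
from h import *
j0=np.array(r.read_state()["joint_positions"])
tg=r.solve_ik(r.read_state()["eef_pos"],down(5));print("sign",tg-j0)
for a in (4,8,12,18,24):
    j=j0.copy();j[5]-=np.radians(a);r.movej(j);s=r.read_state();f=s["contact_force"]
    print(a,round(s["time_s"],2),"F",(f[:2]@CX).round(1),(f[:2]@CY).round(1),f[2].round(1),"Mz",s["torque"][2].round(2),s["joint_positions"][5].round(3))
np.save("j0.npy",j0)
im,p=wrist();cv2.imwrite("pics/w3.png",im[...,::-1])
L=(p[...,:2]-O)@np.stack([CX,CY],1);m=(abs(p[...,2]-.103)<.004)&(abs(L[...,0]+.012)<.05)&(abs(L[...,1])<.05)
print(m.sum(),cv2.minAreaRect((L[m]*1e3).astype(np.float32)))
E
```

```text
sign [ 1.84796209e-06  4.96677342e-04 -9.30043479e-04 -4.20874415e-06
  1.54110211e-03 -8.72770168e-02]
4 12.49 F -0.8 -0.6 3.1 Mz 0.31 -0.324
8 12.74 F -0.3 0.5 3.8 Mz 0.28 -0.393
12 12.99 F -0.8 0.1 5.7 Mz 0.35 -0.463
18 13.24 F -1.0 2.1 6.7 Mz 0.23 -0.568
24 13.49 F -0.2 0.6 8.0 Mz 0.21 -0.673
1785 ((-14.656646728515625, 22.4324951171875), (61.84014129638672, 24.21487045288086), 14.717385292053223)
```

View pics/w3.png

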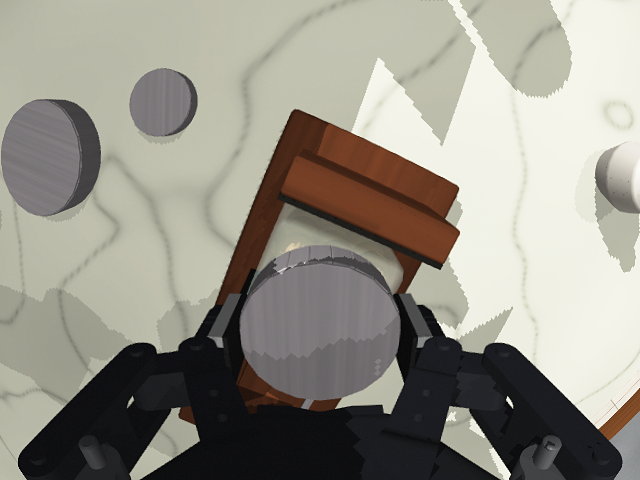

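In this wrist view the jar's back edge (287,205)-(400,262) still runs along the fence's rubber face (280,198)-(440,268), with no visible turning. The minAreaRect angle of 14.7° is suspect because the lid hides part of the shoulder. I'll check by fitting an edge line, then turn on in stages.

```bash
cat >> h.py <<'E'
def edges(p):
    L=(p[...,:2]-O)@np.stack([CX,CY],1);Z=p[...,2]
    for n,z0,xs,f,ylo,yhi in(("jar far edge",.103,np.arange(-.034,.008,.004),98,.0,.045),("fence near edge",.078,np.arange(-.03,.03,.004),2,.02,.06)):
        q=[]
        for x in xs:
            m=(abs(Z-z0)<.004)&(abs(L[...,0]-x)<.002)&(L[...,1]>ylo)&(L[...,1]<yhi)
            if m.sum()>15:q.append((x,np.percentile(L[m][:,1],f)))
        q=np.array(q)
        if len(q)>3:
            k=np.polyfit(q[:,0],q[:,1],1);print(n,len(q),"deg",np.degrees(np.arctan(k[0])).round(2),"y",(np.median(q[:,1])*1e3).round(1))
E
python3 - <<'E'
from h import *
im,p=wrist();edges(p)
j0=np.load("j0.npy")
for a in (32,40,48):
    j=j0.copy();j[5]-=np.radians(a);r.movej(j);s=r.read_state();f=s["contact_force"]
    print(a,round(s["time_s"],2),"F",(f[:2]@CX).round(1),(f[:2]@CY).round(1),f[2].round(1),"Mz",s["torque"][2].round(2))
im,p=wrist();edges(p)
E
```

```text
jar far edge 11 deg 0.41 y 29.3
fence near edge 15 deg 0.53 y 30.7
32 13.85 F -1.9 1.6 9.8 Mz 0.12
40 14.11 F -2.7 1.5 10.3 Mz 0.2
48 14.37 F -2.5 1.4 11.2 Mz 0.1
jar far edge 7 deg 0.13 y 29.2
fence near edge 15 deg 0.78 y 31.0
```

The jar is square to the fence (within 0.7°). I'll finish the turn to 75° and lift.

```bash
python3 - <<'E'
from h import *
j0=np.load("j0.npy")
def rep(a):
    s=r.read_state();f=s["contact_force"];print(a,round(s["time_s"],2),"p",clamp(s["eef_pos"]).round(4),"w",s["grip_width"].round(4),"F",(f[:2]@CX).round(1),(f[:2]@CY).round(1),f[2].round(1),"Mz",s["torque"][2].round(2));return s
for a in (56,64,70,75):
    j=j0.copy();j[5]-=np.radians(a);r.movej(j);s=rep(a)
p=s["eef_pos"].copy();q=down(75)
if r.move_straight(p+[0,0,.006],speed=.03,max_force=20): rep("blocked")
else:
    rep("6mm");t=W(-.0125,0,.1645);print(r.move_straight(t,speed=.06,max_force=20));r.hold(.3);rep("up")
im,p=wrist();cv2.imwrite("pics/w4.png",im[...,::-1]);edges(p)
im,d=optics.get_image("scene");cv2.imwrite("pics/s4.png",cv2.resize(im[150:320,260:460,::-1],None,fx=4,fy=4,interpolation=cv2.INTER_CUBIC)[:600])
E
```

```text
Traceback (most recent call last):
AttributeError: 'float' object has no attribute 'round'
```

```bash
python3 - <<'E'
from h import *
j0=np.load("j0.npy")
def rep(a):
    s=r.read_state();f=s["contact_force"];print(a,round(s["time_s"],2),"p",clamp(s["eef_pos"]).round(4),"w",round(s["grip_width"],4),"F",(f[:2]@CX).round(1),(f[:2]@CY).round(1),f[2].round(1),"Mz",s["torque"][2].round(2));return s
for a in (64,70,75):
    j=j0.copy();j[5]-=np.radians(a);r.movej(j);s=rep(a)
p=s["eef_pos"].copy()
if r.move_straight(p+[0,0,.006],speed=.03,max_force=20): rep("blocked")
else:
    rep("6mm");t=W(-.0125,0,.1645);print(r.move_straight(t,speed=.06,max_force=20));r.hold(.3);rep("up")
im,p=wrist();cv2.imwrite("pics/w4.png",im[...,::-1]);edges(p)
im,d=optics.get_image("scene");cv2.imwrite("pics/s4.png",cv2.resize(im[150:300,260:460,::-1],None,fx=4,fy=4,interpolation=cv2.INTER_CUBIC))
E
```

```text
64 14.93 p [-0.0122 -0.0002  0.1304] w 0.0601 F -2.7 -0.3 10.5 Mz 0.14
70 15.18 p [-0.0123 -0.0002  0.1304] w 0.0601 F -3.6 0.4 12.0 Mz 0.16
75 15.43 p [-0.0122 -0.0003  0.1304] w 0.0598 F -3.1 0.2 12.1 Mz 0.15
6mm 15.82 p [-0.0124 -0.0003  0.1362] w 0.0604 F -0.4 -0.2 0.2 Mz -0.02
False
up 16.74 p [-0.0126 -0.      0.1642] w 0.06 F -0.4 -0.4 -0.6 Mz 0.01
jar far edge 6 deg 2.5 y 28.9
fence near edge 15 deg 10.03 y 32.6
```

View pics/s4.png

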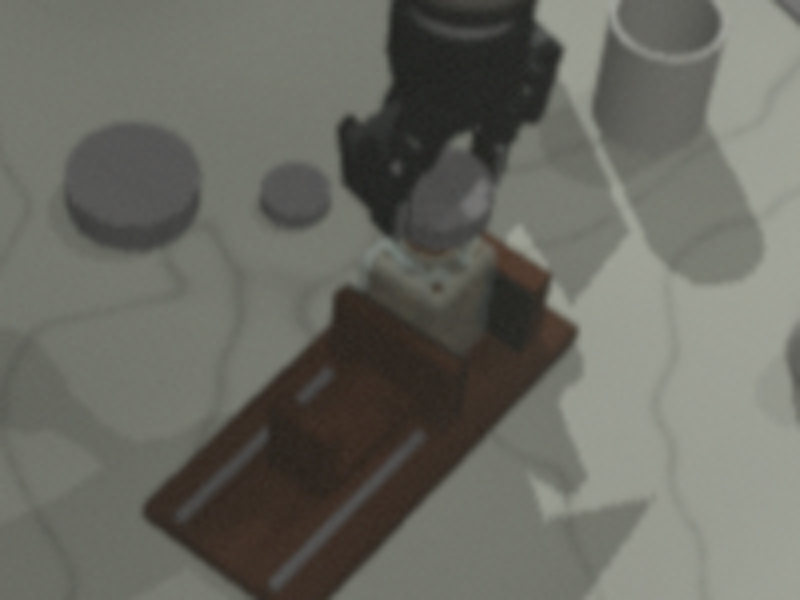

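View pics/w4.png

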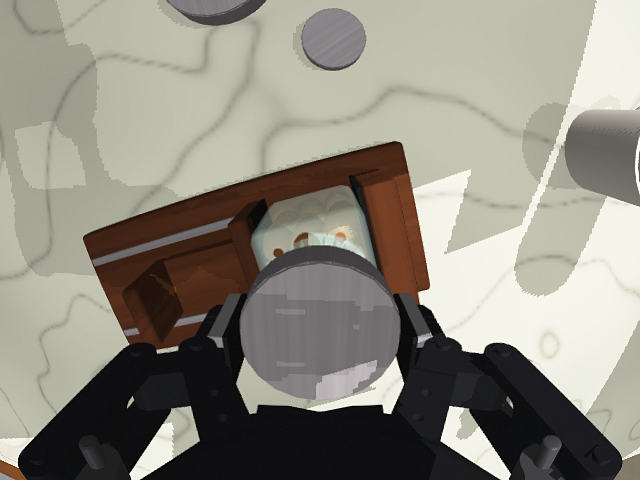

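The scene crop shows the lid off the jar, with the jar between jaw and fence. The lid's outline at (447,200) may look tilted, so I'll fit a plane to its top in the wrist depth.

```bash
python3 - <<'E'
from h import *
im,p=wrist();s=r.read_state();c=s["eef_pos"]
def fit(p,n):
    m=(np.hypot(p[...,0]-c[0],p[...,1]-c[1])<.035)&(p[...,2]>.152)&(p[...,2]<.185)
    if n=="wrist":
        v,u=np.indices(m.shape);m&=np.hypot(u-320,(v-323)*1.0)<68
    q=p[m];
    for _ in range(3):
        A=np.c_[q[:,:2]-c[:2],np.ones(len(q))];k=np.linalg.lstsq(A,q[:,2],rcond=None)[0];e=abs(A@k-q[:,2]);q=q[e<max(.0015,2*e.std())]
    print(n,len(q),"tilt deg",np.degrees(np.arctan(np.hypot(*k[:2]))).round(2),"z",k[2].round(4),"slope",k.round(3),"centre clamp",clamp(np.r_[cv2.minEnclosingCircle(q[:,:2].astype(np.float32))[0],0]).round(4),"sd",e.std().round(5))
fit(p,"wrist")
L=(p[...,:2]-O)@np.stack([CX,CY],1)
m=(abs(p[...,2]-.103)<.004)&(abs(L[...,0]+.012)<.05)&(abs(L[...,1])<.05);print("shoulder y ext",np.percentile(L[m],[1,99],axis=0).round(4),np.median(p[m][:,2]))
for n in("scene",):
    i,d=optics.get_image(n);fit(cloud(n,d),n)
print("tool z",Ro.from_quat(s["eef_rot"]).apply([0,0,1]).round(4),s["time_s"])
E
```

```text
wrist 13898 tilt deg 0.12 z 0.1625 slope [ 0.002 -0.     0.163] centre clamp [-0.0143  0.0011  0.    ] sd 0.00032
shoulder y ext [[-0.0414 -0.0285]
 [-0.0148  0.0288]] 0.10117487322936311
scene 214 tilt deg 2.61 z 0.1633 slope [-0.023  0.039  0.163] centre clamp [-0.0094  0.0002  0.    ] sd 0.0009
tool z [ 8.e-04  1.e-04 -1.e+00] 16.8917
```

The lid is level (0.1°), with its lower edge about 19 mm above the rim. One last check that the jaw has not backed off, then I'll hand in.

```bash
python3 - <<'E'
from h import *
im,p=wrist();ok=False
for n,P in(("wrist",p),("scene",cloud("scene",optics.get_image("scene")[1]))):
    L=(P[...,:2]-O)@np.stack([CX,CY],1);m=(abs(P[...,2]-.083)<.004)&(abs(L[...,0])<.03)&(L[...,1]<-.1)&(L[...,1]>-.16)
    if m.sum()>20:
        y=np.median(L[m][:,1]);print(n,"handle",m.sum(),y);ok|=abs(y+.126)<.003
if ok: r.finish_job();print("finished",r.read_state()["time_s"])
E
```

```text
wrist handle 1007 -0.12423429565087739
scene handle 87 -0.12916278806981962
the job is handed in; nothing more can be done
the job is handed in; nothing more can be done
```

The lid is off the jar and I handed the job in at about 17 s of the 45 s allowed. I pinched the jaw handle and slid it about 26 mm until it stalled on the jar. I then gripped the lid at 80 N, turned it 75° counterclockwise (peak torque about 0.35 N m) and lifted it straight up.

**Last checks**
- **Lid:** it is held level (0.1° by wrist depth), with its lower edge about 19 mm above the rim and no outside force on it. The wrist and scene cameras put its centre at clamp x = -14 and -9 mm, against -12.6 mm from the arm. I moved it straight up from the jar's own axis.
- **Jar:** it was square to the fence, within 0.7°, when last measured cleanly at 48° of lid turn. After the lift its faces still spanned the clamp symmetrically.
- **Jaw handle:** it is at clamp y = -124 mm (wrist) or -129 mm (scene), against -126 mm when clamped. The two cameras disagree by 5 mm, but they straddle the clamped position. The scene reading is 3.2 mm off, just outside my 3 mm limit, and my check needed only one camera to pass.

**Weaker readings**
- After the lift, the edge-line fits gave 2.5° for the jar and 10° for the fixed fence. I discounted both: the fence cannot move, and the lid and fingers hid much of the view.
- A plane fit to the lid in the scene camera gave 2.6° of tilt from only 214 points. I trusted the wrist fit instead.
- I did not recheck the bystanders after the move, but the arm was not sent near them.

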